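Load the analyser rack in reverse order

TASK

Move the four reagent bottles from the cups of the delivery rack into the wells of the empty analyser rack, one to a well, in reverse order: the bottle that starts next to the delivery rack's grip tab goes into the well farthest from the analyser rack's grip tab, the next one into the next well, and so on, so that the last bottle stands next to the analyser rack's tab. Set each one down upright on the floor of its well, never dropping a bottle or tipping one over, and leave all four standing still.

Things in the scene. Friction and masses are not known exactly. Their poses are not given: they have to be found in the camera images.
- dropper_mid (a point): Amber round dropper bottle with a white cap drawn out to a thin pointed tip; body 34 mm diameter up to 52 mm, then a shoulder and the tip, 84 mm tall in all, 40 to 85 g. Its origin is this point, half-way up on the bottle's axis, z up.
- square_mid (a point): White square bottle with a narrower round screw cap; body 36 x 36 mm up to 54 mm, cap 27 mm diameter, 74 mm tall in all, 70 to 140 g. Its x and y axes are square to its flat faces, which at the start are turned no more than about 7 degrees from the delivery rack's sides. Its origin is this point, half-way up on the bottle's axis, z up.
- jar_mid (a point): White squat round jar, 40 mm diameter from foot to lid, 66 mm tall, 80 to 170 g. Its origin is this point, half-way up on the bottle's axis, z up.
- slim_mid (a point): Amber slim round vial with a flat white cap; 28 mm diameter (cap 29 mm), 92 mm tall, 35 to 70 g. Its origin is this point, half-way up on the bottle's axis, z up.
- delivery_rack: Full rack: fixed flat white plate 84 (x) x 290 (y) x 6 mm with four grey cups in a row along its y axis, centres at y = +105, +35, -35, -105 mm. Upright grey grip tab at its +y end (50 wide, 12 thick, 45 mm tall, at y = +156 mm). Bottle bases stand 10 mm, cup walls reach 20 mm above the table. Origin: centre of underside, on the table; z up; turned any way about z.
- analyser_rack: Empty rack: fixed solid grey block 84 (x) x 290 (y) x 16 mm with four square wells 60 x 60 mm, 9 mm deep, in a row along its y axis, centres at x = 0, y = +105, +35, -35, -105 mm. Upright grey grip tab at its +y end (50 wide, 12 thick, 45 mm tall, at y = +156 mm). A bottle's base stands 7 mm above the table. Origin: centre of underside, on the table; z up; turned any way about z.
- dropper_cup: Fixed grey square cup on the delivery rack in which the dropper bottle stands at the start: 64 x 64 mm outside, 58 mm inside, 14 mm high with a 4 mm floor. It never moves, so it shows where in the row that bottle started. Origin: centre of its underside, 6 mm above the table; axes parallel to the delivery rack's.
- square_cup: Fixed grey square cup on the delivery rack in which the square bottle stands at the start: 64 x 64 mm outside, 58 mm inside, 14 mm high with a 4 mm floor. It never moves, so it shows where in the row that bottle started. Origin: centre of its underside, 6 mm above the table; axes parallel to the delivery rack's.
- jar_cup: Fixed grey square cup on the delivery rack in which the jar stands at the start: 64 x 64 mm outside, 58 mm inside, 14 mm high with a 4 mm floor. It never moves, so it shows where in the row that bottle started. Origin: centre of its underside, 6 mm above the table; axes parallel to the delivery rack's.
- slim_cup: Fixed grey square cup on the delivery rack in which the slim vial stands at the start: 64 x 64 mm outside, 58 mm inside, 14 mm high with a 4 mm floor. It never moves, so it shows where in the row that bottle started. Origin: centre of its underside, 6 mm above the table; axes parallel to the delivery rack's.

How it is judged (in metres and radians):
At the end, for the whole second after the job is handed in: Each bottle stands in its mirror well (place k from the delivery rack's tab to place k from the analyser rack's far end): centre within 18 mm of the well's centre along and across the rack and 6 mm of its standing height, leaning under 7 degrees, at rest and released (((y of dropper_cup in the frame of delivery_rack between 0.085 and 0.125 m and y of dropper_mid in the frame of analyser_rack between -0.123 and -0.087 m) or (y of dropper_cup in the frame of delivery_rack between 0.015 and 0.055 m and y of dropper_mid in the frame of analyser_rack between -0.053 and -0.017 m) or (y of dropper_cup in the frame of delivery_rack between -0.055 and -0.015 m and y of dropper_mid in the frame of analyser_rack between 0.017 and 0.053 m) or (y of dropper_cup in the frame of delivery_rack between -0.125 and -0.085 m and y of dropper_mid in the frame of analyser_rack between 0.087 and 0.123 m)) and x of dropper_mid in the frame of analyser_rack between -0.018 and 0.018 m and z of dropper_mid in the frame of analyser_rack between 0.043 and 0.055 m and angle between each of dropper_mid, square_mid, jar_mid, slim_mid's own z axis and vertical below 0.12 rad and linear speed of each of dropper, square, jar, slim below 0.02 m/s and ((y of square_cup in the frame of delivery_rack between 0.085 and 0.125 m and y of square_mid in the frame of analyser_rack between -0.123 and -0.087 m) or (y of square_cup in the frame of delivery_rack between 0.015 and 0.055 m and y of square_mid in the frame of analyser_rack between -0.053 and -0.017 m) or (y of square_cup in the frame of delivery_rack between -0.055 and -0.015 m and y of square_mid in the frame of analyser_rack between 0.017 and 0.053 m) or (y of square_cup in the frame of delivery_rack between -0.125 and -0.085 m and y of square_mid in the frame of analyser_rack between 0.087 and 0.123 m)) and x of square_mid in the frame of analyser_rack between -0.018 and 0.018 m and z of square_mid in the frame of analyser_rack between 0.038 and 0.05 m and ((y of jar_cup in the frame of delivery_rack between 0.085 and 0.125 m and y of jar_mid in the frame of analyser_rack between -0.123 and -0.087 m) or (y of jar_cup in the frame of delivery_rack between 0.015 and 0.055 m and y of jar_mid in the frame of analyser_rack between -0.053 and -0.017 m) or (y of jar_cup in the frame of delivery_rack between -0.055 and -0.015 m and y of jar_mid in the frame of analyser_rack between 0.017 and 0.053 m) or (y of jar_cup in the frame of delivery_rack between -0.125 and -0.085 m and y of jar_mid in the frame of analyser_rack between 0.087 and 0.123 m)) and x of jar_mid in the frame of analyser_rack between -0.018 and 0.018 m and z of jar_mid in the frame of analyser_rack between 0.034 and 0.046 m and ((y of slim_cup in the frame of delivery_rack between 0.085 and 0.125 m and y of slim_mid in the frame of analyser_rack between -0.123 and -0.087 m) or (y of slim_cup in the frame of delivery_rack between 0.015 and 0.055 m and y of slim_mid in the frame of analyser_rack between -0.053 and -0.017 m) or (y of slim_cup in the frame of delivery_rack between -0.055 and -0.015 m and y of slim_mid in the frame of analyser_rack between 0.017 and 0.053 m) or (y of slim_cup in the frame of delivery_rack between -0.125 and -0.085 m and y of slim_mid in the frame of analyser_rack between 0.087 and 0.123 m)) and x of slim_mid in the frame of analyser_rack between -0.018 and 0.018 m and z of slim_mid in the frame of analyser_rack between 0.047 and 0.059 m); the robot touches nothing.
It fails at once if a bottle is tipped over (leans more than 40 degrees) (angle between any of dropper_mid, square_mid, jar_mid, slim_mid's own z axis and vertical above 0.7 rad).
It fails at once if a bottle is dropped: let go while more than about 40 mm above where it stands ((height (world z) of dropper_mid above 0.092 m and contact force between dropper and anything else below 0.001 N) or (height (world z) of square_mid above 0.087 m and contact force between square and anything else below 0.001 N) or (height (world z) of jar_mid above 0.083 m and contact force between jar and anything else below 0.001 N) or (height (world z) of slim_mid above 0.096 m and contact force between slim and anything else below 0.001 N)).
It also fails if it takes over 122 s, if anything falls off the work surface, if the arm or the gripper's body presses on something with over 40 N, if the wrist force passes 120 N, or if a joint passes its speed limit or range.

ROBOT

A 6-joint arm with a two-finger parallel gripper is mounted at the origin on the work surface. World frame = base frame: x ahead of the robot, y to its left, z up, the work surface at z = 0. Lengths are in mm, angles in rad, forces in N, time in s.
With the tool pointing down it reaches from about 400 to 925 mm from the base axis. Payload 12.5 kg.
Tool frame: the origin (TCP) lies midway between the tips of the shut fingers; the grasp point (between the pads) lies 19 mm behind it; z points along the fingers, y is the line along which they close (so a half turn about z gives the same grasp; the last joint's range is limited). The gripper opens to 95 mm and grips with 3 to 60 N. Pads are 20 mm wide; open, the fingers measure 119 mm over their backs; the gripper's body (75 mm by 180 mm) begins 59 mm behind the grasp point.
Start: joints at [-1.229, 0.491, 1.559, -0, 1.092, -0.106], TCP at [270.639, -563.384, 214.661] pointing down, gripper open.
Joint ranges: [-3.1, 3.1], [-0.84, 2.19], [0.05, 2.79], [-1.13, 4.28], [0.06, 2.93], [-2.69, 2.69]. Speed limits (rad/s): [2.22, 2.22, 2.79, 3.14, 3.14, 3.14].

INTERFACE

Orientations are given as [roll, pitch, yaw] about the fixed x, y, z axes, in that order (R = Rz(yaw) Ry(pitch) Rx(roll)).
In Python, from cell import env gives the robot as it stands.
- The arm moves only by the tool arm_command, never from a script. Its argument "targets" is a list of rows, each a list of 5 numbers: the shift along the tool's x, y, z in mm, then the turn about the tool's z in degrees, then the opening, from 0 (shut) to 1 (fully open). In form: [[tx, ty, tz, roll, fingers], ...]. A call has 1 to 5 rows; each row is the pose to reach, as a shift and turn from the pose commanded when the call began, along the tool's axes at that moment; what a row does not reach only later rows make up. A row lasts 1/10 s, in which the tool goes at most 50 mm and 8.59 degrees, less where a joint would pass 70% of its speed; a pose out of reach is approached as far as the arm can. A call with a gripper value outside its range is refused whole. The fingers move at their own pace and stop on an object; the grip force is fixed at half the most. Time passes only in rows, so rows that repeat a pose let the fingers close. It gives the time, the measured TCP pose, the force, the opening and the grip force at its end, in the units of the state.
- env.state(): the state, without advancing time (a new reading comes with each control period).
- env.read_camera(name): name is "scene" or "side" or "wrist"; returns a dict with "frame" (384x512x3 uint8, red, green, blue), "vertical_fov" (degrees; the focal length in pixels is half the picture's height over the tangent of half this angle, whatever the lens; pixels are square), "cx", "cy" (the principal point, pixels), "world_from_camera" (4x4, takes a point from camera to world coordinates); the wrist camera has in their place "hand_eye" (4x4, takes a point from camera to tool coordinates, whose origin is the TCP and whose axes are the flange's). Camera axes: x right, y down, z forward; pixel columns grow to the right and rows downward; lengths in mm; the calibration is good to about 2 mm. A picture is of the moment at which its call begins: read the wrist's pose just before it. There is no depth.
- env.job_done(): hands the job in; it is judged then, once.
The state is a dict: "t": time; "joints": joint angles; "qvel": joint speeds; "tau": joint torques, N m; "eef_pos": TCP position; "tcp_rot": TCP orientation; "ft_force": force on the tool from outside, world axes, zero at the start; "moment": the same for the moment, N m; "opening": opening from 0.0 (shut) to 1.0 (fully open); "grip_force": force on a finger pad.
Only numpy, scipy, OpenCV 4.12 (cv2) and the standard library are available. Lean on these libraries where they do the work, as an engineer would, in place of code of your own. Each camera call takes 0.05 s, during which the arm holds its last target. There are 200 camera calls.

## Working session

There is one attempt and no reset: what is moved stays moved. The work goes in short steps, Python scripts to look and compute and a tool call to move; the robot and the scene stay as the last step left them, time stands still between calls to the robot, and variables do not carry over. Pictures are saved under pics/ and viewed, at most 14 in all, crops included, and the job is handed in when it is done.

Besides the shell and the picture viewer there is one more tool, called after "Request:" as a command line: name --pt "numbers of a row" for each row, then --argument value for the rest. arm_command: Moves the arm, as the interface text tells. Its arguments: {"type":"object","properties":{"targets":{"type":"array","items":{"type":"array","items":{"type":"number"}}}},"required":["targets"]}

```bash
ls; mkdir -p pics; cat > h.py <<'E'
import numpy as np, cv2
from scipy.spatial.transform import Rotation as R
from cell import env
def T_tool(s):
    T=np.eye(4); T[:3,:3]=R.from_euler('xyz',s['tcp_rot']).as_matrix(); T[:3,3]=s['eef_pos']; return T
def cam(n):
    s=env.state(); c=env.read_camera(n)
    W=T_tool(s)@np.array(c['hand_eye']) if n=='wrist' else np.array(c['world_from_camera'])
    f=c['frame'].shape[0]/2/np.tan(np.radians(c['vertical_fov'])/2)
    return c['frame'],W,(f,c['cx'],c['cy'])
def ray(W,k,uv,z):
    d=W[:3,:3]@np.array([(uv[0]-k[1])/k[0],(uv[1]-k[2])/k[0],1]); o=W[:3,3]
    return o+d*(z-o[2])/d[2]
def proj(W,k,p):
    q=np.linalg.inv(W)@np.append(p,1); return q[:2]/q[2]*k[0]+np.array(k[1:])
def save(n,f): cv2.imwrite('pics/'+n,cv2.cvtColor(f,cv2.COLOR_RGB2BGR))
E
python3 - <<'E'
from h import *
s=env.state();print(s)
for n in['scene','side','wrist']:
    f,W,k=cam(n);save(n+'0.png',f);print(n,np.round(W,3).tolist(),k);np.savez('/tmp/'+n,f=f,W=W,k=k)
a=cv2.imread('pics/scene0.png');b=cv2.imread('pics/side0.png')
E
```

```text
pics
{'t': 0.0, 'joints': array([-1.22859666e+00,  4.91525615e-01,  1.55942991e+00, -1.34516314e-06,
        1.09167847e+00, -1.05567594e-01]), 'qvel': array([-1.89117033e-03,  1.57175168e-03,  9.34907075e-04,  2.58990201e-04,
        1.70657516e-03,  5.18902072e-05]), 'tau': array([-1.23725753e-03, -6.12651157e+01, -2.58185810e+01,  6.92220521e-02,
        4.83078626e-02, -1.30154640e-04]), 'eef_pos': array([ 270.55737007, -563.14949108,  214.08955992]), 'tcp_rot': array([-3.14055698e+00, -1.08541497e-04,  4.47767826e-01]), 'ft_force': array([-0.25284508, -0.24739751, -1.10999448]), 'moment': array([ 0.00787987, -0.00200758,  0.06421452]), 'grip_force': 0.0, 'opening': 0.9989658220313471}
scene [[-0.112, 0.656, -0.746, 1321.878], [0.994, 0.084, -0.075, 73.737], [0.013, -0.75, -0.662, 754.438], [0.0, 0.0, 0.0, 1.0]] (np.float64(491.7277084066222), 255.15966841258455, 186.98088466577394)
side [[-0.995, -0.073, 0.071, 457.191], [-0.101, 0.774, -0.626, 678.235], [-0.01, -0.63, -0.777, 897.148], [0.0, 0.0, 0.0, 1.0]] (np.float64(428.6928530146564), 262.08252438412967, 201.2033630182163)
wrist [[0.433, -0.871, -0.234, 336.346], [-0.901, -0.419, -0.111, -531.974], [-0.002, 0.259, -0.966, 383.73], [0.0, 0.0, 0.0, 1.0]] (np.float64(319.322692187949), 256.7357792908978, 191.09793578768893)
```

View pics/scene0.png

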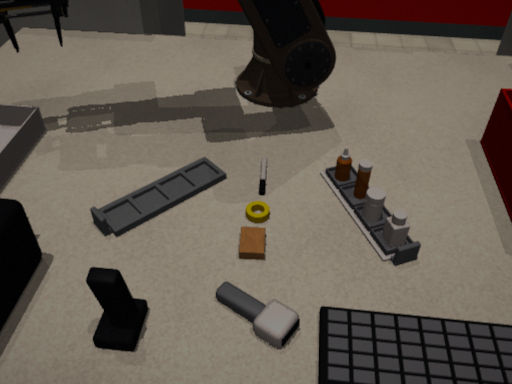

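View pics/side0.png

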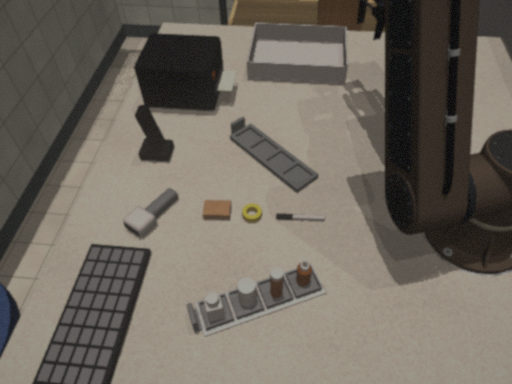

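The scene view shows the delivery rack at right (tab at about (404,250)). From the tab the order is square (400,225), jar (375,203), slim (364,178), dropper (345,165). The analyser rack is at left, with its tab at about (100,215) and its far end at about (218,170). I'll do rough ray casts first.

```bash
python3 - <<'E'
from h import *
def L(n): d=np.load(f'/tmp/{n}.npz'); return d['f'],d['W'],d['k']
f,W,k=L('scene')
for n,uv,z in [('sq',(400,216),84),('jar',(375,193),76),('slim',(365,165),102),('drop',(346,152),94),('tab',(405,243),51),('a1',(227,178),16),('a2',(208,161),16),('a3',(113,230),16),('atab',(100,211),45)]:
    print(n,np.round(ray(W,k,uv,z)))
f,W,k=L('side')
for n,uv,z in [('sq',(211,297),84),('jar',(246,285),76),('slim',(277,272),102),('drop',(305,263),94),('a1',(317,180),16),('a2',(300,188),16),('a3',(232,152),16),('atab',(238,123),45)]:
    print(n,np.round(ray(W,k,uv,z)))
a=cv2.imread('pics/scene0.png')[140:270,310:430];b=cv2.imread('pics/scene0.png')[145:245,80:240]
cv2.imwrite('pics/c1.png',np.hstack([cv2.resize(a,(480,520),interpolation=2)]));
E
```

```text
sq [615. 286.  84.]
jar [544. 244.  76.]
slim [487. 223. 102.]
drop [435. 185.  94.]
tab [654. 298.  51.]
a1 [466. -79.  16.]
a2 [ 409. -134.   16.]
a3 [ 659. -285.   16.]
atab [ 636. -315.   45.]
sq [611. 287.  84.]
jar [544. 249.  76.]
slim [480. 226. 102.]
drop [421. 194.  94.]
a1 [ 395. -120.   16.]
a2 [441. -87.  16.]
a3 [ 644. -207.   16.]
atab [ 638. -302.   45.]
```

Request:
arm_command --pt "190 -110 -20 0 1" --pt "190 -110 -20 0 1" --pt "190 -110 -20 0 1" --pt "190 -110 -20 0 1" --pt "190 -110 -20 0 1"

```text
t: 0.65
eef_pos: [395.8, -378.8, 235.1]
tcp_rot: [-3.142, -0.0, 0.45]
ft_force: [-0.8, -0.9, 0.2]
opening: 0.999
grip_force: 0.0
```

Request:
arm_command --pt "190 -110 -20 0 1" --pt "190 -110 -20 0 1" --pt "190 -110 -20 0 1" --pt "190 -110 -20 0 1" --pt "190 -110 -20 0 1"

```text
t: 1.15
eef_pos: [519.5, -197.3, 255.0]
tcp_rot: [3.142, -0.001, 0.45]
ft_force: [-1.3, -0.4, 0.2]
opening: 1.0
grip_force: 0.0
```

Request:
arm_command --pt "0 0 0 0 1" --pt "0 0 0 0 1" --pt "0 0 0 0 1"

```text
t: 1.45
eef_pos: [517.3, -201.4, 254.4]
tcp_rot: [-3.141, 0.0, 0.447]
ft_force: [0.2, -0.5, -0.6]
opening: 1.0
grip_force: 0.0
```

```bash
python3 - <<'E'
from h import *
s=env.state();print(s['t'],s['eef_pos'],s['tcp_rot'],np.abs(s['qvel']).max())
f,W,k=cam('wrist');save('w1.png',f);np.savez('/tmp/w1',f=f,W=W,k=k)
E
```

```text
1.45 [ 517.34793159 -201.37275752  254.39889118] [-3.14138982e+00  4.33800025e-04  4.46853918e-01] 0.010466349942623404
```

View pics/w1.png

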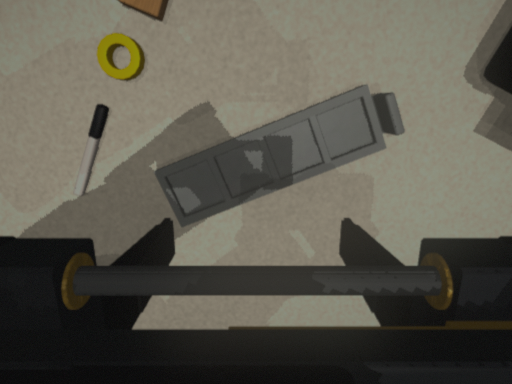

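The wrist view shows the whole analyser rack: top corners at about (156,168), (182,226), (385,148), (367,85), tab at (390,113) on the right, and pale square wells.

```bash
python3 - <<'E'
from h import *
d=np.load('/tmp/w1.npz');f,W,k=d['f'],d['W'],d['k']
P=np.array([ray(W,k,u,16)[:2] for u in [(156,168),(182,224),(385,146),(367,85)]])
print(P.round(1),[np.linalg.norm(P[i]-P[(i+1)%4]).round(1) for i in range(4)])
c=P.mean(0);y=P[2]+P[3]-P[0]-P[1];print(c,np.degrees(np.arctan2(y[1],y[0])),np.degrees(np.arctan2(*(P[2]-P[1])[::-1])),np.degrees(np.arctan2(*(P[3]-P[0])[::-1])))
y/=np.linalg.norm(y)
for v in(-105,-35,35,105):print(v,(c+v*y).round(1),proj(W,k,np.append(c+v*y,16)).round())
g=cv2.createCLAHE(4,(4,4)).apply(cv2.cvtColor(f,cv2.COLOR_RGB2GRAY))[70:240,140:420]
cv2.imwrite('pics/w1c.png',cv2.resize(g,None,fx=2.8,fy=2.8,interpolation=2))
E
```

```text
[[ 455.8  -85.7]
 [ 398.6 -145.4]
 [ 608.7 -338.7]
 [ 662.5 -280.2]] [np.float64(82.7), np.float64(285.5), np.float64(79.6), np.float64(283.8)]
[ 531.41290452 -212.5038093 ] -42.933550818144795 -42.62425582656523 -43.24472258588089
-105 [ 454.5 -141. ] [195. 187.]
-35 [ 505.8 -188.7] [244. 168.]
35 [ 557.  -236.3] [295. 148.]
105 [ 608.3 -284. ] [347. 127.]
```

View pics/w1c.png

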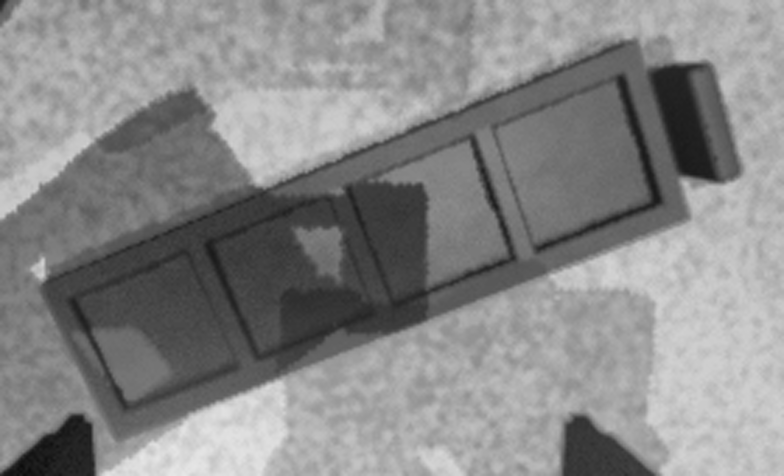

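The crop confirms four wells, with rim-centre pixels about (195.7,187.9), (244.6,168.6), (294.6,148.9), (346.4,128.9). The tab is beyond the last one. Next I fit the well line and move over the delivery rack.

```bash
python3 - <<'E'
from h import *
d=np.load('/tmp/w1.npz');f,W,k=d['f'],d['W'],d['k']
P=np.array([ray(W,k,u,16)[:2] for u in [(195.7,187.9),(244.6,168.6),(294.6,148.9),(346.4,128.9)]])
c=P.mean(0);y=P[3]-P[0];print(P.round(1),c,np.linalg.norm(y)/3,np.degrees(np.arctan2(y[1],y[0])))
s=env.state();T=T_tool(s)
print(T[:3,:3].T@(np.array([520,245,285])-T[:3,3]))
E
```

```text
[[ 453.5 -142.6]
 [ 504.8 -189.8]
 [ 555.6 -236.6]
 [ 606.1 -283.7]] [ 530.0026757  -213.15185702] 69.28687766738132 -42.771503612868976
[ 195.17217081 -401.63240719  -30.5687593 ]
```

Request:
arm_command --pt "98 -201 -15 0 1" --pt "98 -201 -15 0 1" --pt "98 -201 -15 0 1" --pt "98 -201 -15 0 1" --pt "98 -201 -15 0 1"

```text
t: 2.0
eef_pos: [518.7, 25.1, 270.0]
tcp_rot: [-3.142, -0.0, 0.448]
ft_force: [-0.3, -0.3, -0.4]
opening: 0.998
grip_force: 0.0
```

Request:
arm_command --pt "98 -201 -15 0 1" --pt "98 -201 -15 0 1" --pt "98 -201 -15 0 1" --pt "98 -201 -15 0 1" --pt "98 -201 -15 0 1"

```text
t: 2.5
eef_pos: [520.5, 249.0, 284.7]
tcp_rot: [-3.141, -0.0, 0.448]
ft_force: [-0.3, -1.4, 0.5]
opening: 1.0
grip_force: 0.0
```

Request:
arm_command --pt "0 0 0 0 1" --pt "0 0 0 0 1" --pt "0 0 0 0 1"

```text
t: 2.8
eef_pos: [520.8, 245.2, 284.5]
tcp_rot: [3.141, 0.0, 0.446]
ft_force: [-0.5, 0.1, -0.1]
opening: 1.003
grip_force: 0.0
```

```bash
python3 - <<'E'
from h import *
s=env.state();print(s['t'],s['eef_pos'],s['tcp_rot'],np.abs(s['qvel']).max())
f,W,k=cam('wrist');np.savez('/tmp/w2',f=f,W=W,k=k);save('w2.png',cv2.resize(f,(800,600),interpolation=2))
E
```

```text
2.8 [520.75474533 245.17655647 284.47952497] [3.14135191e+00 4.37636665e-04 4.46119221e-01] 0.0043881152660130785
```

View pics/w2.png

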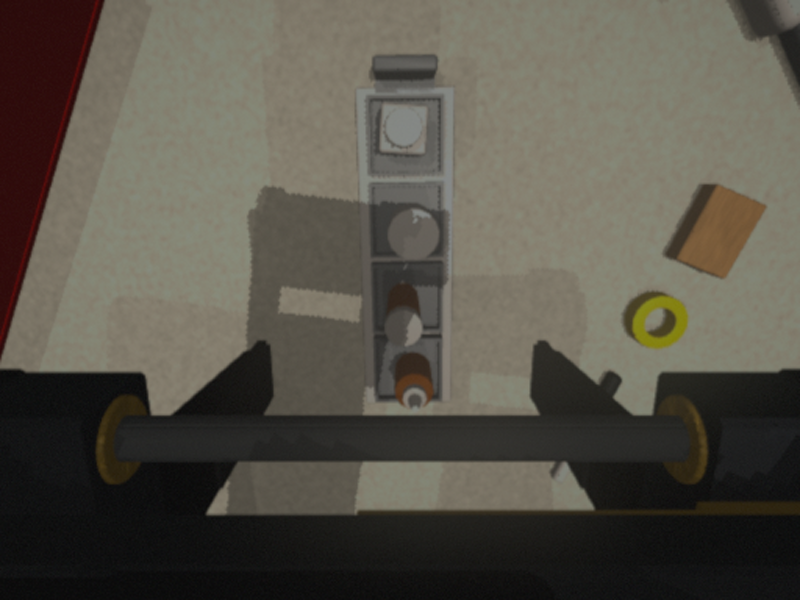

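The wrist view shows, in the scaled picture, the square's cap at (404,126), jar lid (415,233), slim cap (405,327), dropper tip (415,399). The plate top corners are at (358,88) and (453,88), with the tab above them.

```bash
python3 - <<'E'
from h import *
d=np.load('/tmp/w2.npz');f,W,k=d['f'],d['W'],d['k']
s=800/512
P={}
for n,u,z in [('sq',(404,126),84),('jar',(415,233),76),('slim',(405,327),102),('drop',(415,399),94),('c1',(358,88),6),('c2',(453,88),6),('c3',(375,402),6),('c4',(448,402),6)]:
    P[n]=ray(W,k,np.array(u)/s,z)[:2];print(n,P[n].round(1))
m1=(P['c1']+P['c2'])/2;m2=(P['c3']+P['c4'])/2;y=m1-m2
print(np.linalg.norm(P['c1']-P['c2']),np.linalg.norm(P['c3']-P['c4']),np.linalg.norm(y),np.degrees(np.arctan2(y[1],y[0])))
for a,b in(('c3','c1'),('c4','c2')):
    q=P[b]-P[a];print(np.degrees(np.arctan2(q[1],q[0])))
u=y/np.linalg.norm(y);o=m1-145*u
for n in('sq','jar','slim','drop'):
    r=P[n]-o;print(n,'rack y',(r@u).round(1),'rack x',(r@np.array([u[1],-u[0]])).round(1))
# square top mask: orientation
h=f[60:102,232:284];save('sqc.png',cv2.resize(h,None,fx=12,fy=12,interpolation=0))
E
```

```text
sq [611.1 286.2]
jar [546.  245.6]
slim [482.9 223.9]
drop [430.1 189.7]
c1 [626.8 335.9]
c2 [661.1 264.3]
c3 [371.9 202.5]
c4 [402.9 137.7]
79.3448250606673 71.86595565700917 287.57902874530674 26.8661897172138
27.61070063974489
26.121194577079294
sq rack y 109.4 rack x -2.4
jar rack y 33.0 rack x 4.3
slim rack y -33.1 rack x -4.8
drop rack y -95.7 rack x 1.8
```

View pics/sqc.png

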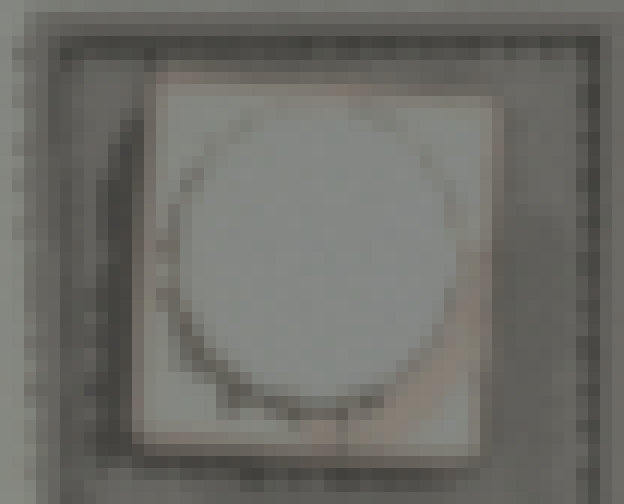

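```bash
cat >> h.py <<'E'
def go(x,y,z,yaw=None):
    "tool shift (mm) and roll (deg) from the present pose to TCP x,y,z,yaw(deg)"
    s=env.state();T=T_tool(s);d=T[:3,:3].T@(np.array([x,y,z])-T[:3,3])
    now=np.degrees(np.arctan2(T[1,0],T[0,0]))
    print('t',round(s['t'],2),'at',T[:3,3].round(1),'yaw',now.round(1),'open',round(s['opening'],3),'grip',round(s['grip_force'],1),'shift',d.round(1),'roll',None if yaw is None else round(now-yaw,1))
AC=np.array([530.,-213.2]);AU=np.array([np.cos(np.radians(-42.8)),np.sin(np.radians(-42.8))])
def well(v): return AC+v*AU
E
python3 -c "
from h import *
go(611,286,26,22.4)"
```

```text
t 2.85 at [520.8 245.1 284.6] yaw 25.5 open 1.002 grip 0.0 shift [ 99.1   2.  258.6] roll 3.1
```

Request:
arm_command --pt "50 1 20 0 1" --pt "99 2 40 3 1" --pt "99 2 80 3 1" --pt "99 2 110 3 1" --pt "99 2 110 3 1"

```text
t: 3.35
eef_pos: [609.4, 285.8, 170.2]
tcp_rot: [-3.141, 0.008, 0.394]
ft_force: [0.4, -1.1, 0.4]
opening: 0.999
grip_force: 0.0
```

```bash
python3 - <<'E'
from h import *
go(611,286,26,22.4)
f,W,k=cam('wrist');save('w3.png',f)
for p in [(611,286,84),(611,286,64),(630,286,64)]: print(proj(W,k,np.array(p)).round(1))
E
```

```text
t 3.35 at [609.4 285.8 170.2] yaw 22.6 open 0.999 grip 0.0 shift [  2.6   0.4 144.2] roll 0.2
[257.2 193.6]
[257.2 187.5]
[265.5 168.1]
```

View pics/w3.png

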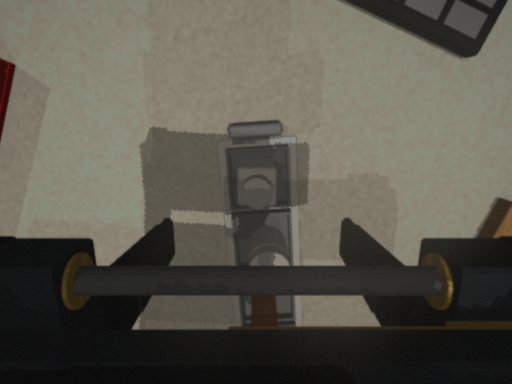

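The close view shows the square's cap at about (257,190), against a predicted (257,194). They agree within about 2 mm, so I descend and grip.

Request:
arm_command --pt "3 0 40 0 1" --pt "3 0 80 0 1" --pt "3 0 110 0 1" --pt "3 0 135 0 1" --pt "3 0 144 0 1"

```text
t: 3.9
eef_pos: [613.8, 288.3, 30.7]
tcp_rot: [3.141, 0.0, 0.395]
ft_force: [-0.5, 0.6, -0.4]
opening: 0.996
grip_force: 0.0
```

Request:
arm_command --pt "0 0 0 0 0.6" --pt "0 0 0 0 0.5" --pt "0 0 0 0 0.3" --pt "0 0 0 0 0.2" --pt "0 0 0 0 0.2"

```text
t: 4.4
eef_pos: [613.7, 289.0, 31.4]
tcp_rot: [3.141, -0.001, 0.395]
ft_force: [0.0, -0.9, -0.2]
opening: 0.637
grip_force: 0.0
```

Request:
arm_command --pt "0 0 0 0 0.2" --pt "0 0 0 0 0.2" --pt "0 0 0 0 0.2" --pt "0 0 0 0 0.2" --pt "0 0 0 0 0.2"

```text
t: 4.9
eef_pos: [613.4, 288.9, 30.6]
tcp_rot: [3.141, 0.0, 0.395]
ft_force: [0.4, -0.8, 1.1]
opening: 0.379
grip_force: 30.0
```

```bash
python3 -c "
from h import *
print(well(-105));go(*well(-105),150,-42.8)"
```

```text
[ 452.95836423 -141.85866305]
t 4.9 at [613.4 288.9  30.6] yaw 22.7 open 0.379 grip 30.0 shift [-314.   335.7 -119.4] roll 65.5
```

Request:
arm_command --pt "0 0 -15 0 0.2" --pt "0 0 -45 0 0.2" --pt "0 0 -75 0 0.2" --pt "0 0 -105 0 0.2" --pt "0 0 -120 0 0.2"

```text
t: 5.4
eef_pos: [614.1, 289.2, 154.2]
tcp_rot: [3.141, -0.004, 0.396]
ft_force: [0.7, -0.4, -1.3]
opening: 0.375
grip_force: 30.0
```

Request:
arm_command --pt "-15 15 0 0 0.2" --pt "-40 40 0 0 0.2" --pt "-65 70 0 0 0.2" --pt "-90 95 0 0 0.2" --pt "-105 112 0 0 0.2"

```text
t: 5.9
eef_pos: [558.4, 143.3, 150.7]
tcp_rot: [-3.142, 0.001, 0.395]
ft_force: [0.4, -0.7, -0.4]
opening: 0.376
grip_force: 30.0
```

Request:
arm_command --pt "-21 22 0 4 0.2" --pt "-42 45 0 11 0.2" --pt "-63 67 0 18 0.2" --pt "-84 90 0 25 0.2" --pt "-105 112 0 32 0.2"

```text
t: 6.4
eef_pos: [505.2, 0.3, 150.7]
tcp_rot: [3.142, 0.0, -0.168]
ft_force: [0.1, -0.0, -0.2]
opening: 0.377
grip_force: 30.0
```

```bash
python3 -c "
from h import *
go(*well(-105),150,-42.8)"
```

```text
t 6.4 at [5.052e+02 3.000e-01 1.507e+02] yaw -9.6 open 0.377 grip 30.0 shift [-27.7 148.8   0.7] roll 33.2
```

Request:
arm_command --pt "-6 32 0 7 0.2" --pt "-13 67 0 14 0.2" --pt "-20 102 0 21 0.2" --pt "-25 132 0 28 0.2" --pt "-28 148 0 33 0.2"

```text
t: 6.9
eef_pos: [453.4, -142.0, 150.8]
tcp_rot: [3.141, -0.0, -0.745]
ft_force: [-0.1, 0.4, -0.8]
opening: 0.372
grip_force: 30.0
```

Request:
arm_command --pt "0 0 0 0 0.2" --pt "0 0 0 0 0.2" --pt "0 0 0 0 0.2"

```text
t: 7.2
eef_pos: [454.4, -139.5, 150.7]
tcp_rot: [-3.142, 0.0, -0.737]
ft_force: [0.7, 1.4, -1.3]
opening: 0.379
grip_force: 30.0
```

```bash
python3 - <<'E'
from h import *
go(*well(-105),29,-42.8)
f,W,k=cam('wrist');save('w4.png',f);np.savez('/tmp/w4',f=f,W=W,k=k)
for v in(-105,-35,35,105):print(proj(W,k,np.append(well(v),16)).round())
E
```

```text
t 7.2 at [ 454.4 -139.5  150.7] yaw -42.2 open 0.379 grip 30.0 shift [  0.5   2.7 121.7] roll 0.6
[260. 182.]
[261. 108.]
[262.  24.]
[263. -71.]
```

View pics/w4.png

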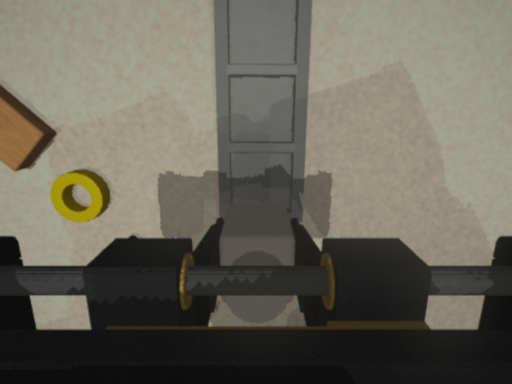

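The view shows the bottle hanging upright. The second well is centred at (262,108.5), against a predicted (261,108). I lower it and release.

Request:
arm_command --pt "0 3 30 0.6 0.2" --pt "0 3 60 0.6 0.2" --pt "0 3 90 0.6 0.2" --pt "0 3 108 0.6 0.2" --pt "0 3 116 0.6 0.2"

```text
t: 7.75
eef_pos: [451.9, -141.5, 33.1]
tcp_rot: [3.141, 0.002, -0.748]
ft_force: [0.2, -0.4, -0.8]
opening: 0.376
grip_force: 30.0
```

Request:
arm_command --pt "0 0 2 0 0.2" --pt "0 0 4 0 0.2" --pt "0 0 6 0 0.2" --pt "0 0 6 0 0.2" --pt "0 0 6 0 0.2"

```text
t: 8.25
eef_pos: [452.4, -142.5, 29.1]
tcp_rot: [-3.141, -0.001, -0.749]
ft_force: [0.6, 1.0, -0.4]
opening: 0.374
grip_force: 30.0
```

```bash
python3 -c "
from h import *
go(*well(-105),28,-42.8);print(env.state()['ft_force'])"
```

```text
t 8.25 at [ 452.4 -142.5   29.1] yaw -42.9 open 0.374 grip 30.0 shift [-0.  -0.8  1.1] roll -0.1
[ 0.5525859   1.01954851 -0.38061527]
```

Request:
arm_command --pt "0 0 1 0 0.2" --pt "0 0 1.5 0 0.2" --pt "0 0 1.5 0 0.42" --pt "0 0 1.5 0 0.5" --pt "0 0 1.5 0 0.6"

```text
t: 8.75
eef_pos: [452.3, -142.4, 27.1]
tcp_rot: [3.142, -0.0, -0.749]
ft_force: [-1.0, -0.0, 0.3]
opening: 0.531
grip_force: 0.0
```

Request:
arm_command --pt "0 0 0 0 0.75" --pt "0 0 0 0 0.85" --pt "0 0 0 0 1" --pt "0 0 0 0 1" --pt "0 0 0 0 1"

```text
t: 9.25
eef_pos: [452.2, -142.4, 27.1]
tcp_rot: [3.142, 0.0, -0.749]
ft_force: [0.1, -0.4, 0.3]
opening: 0.944
grip_force: 0.0
```

Request:
arm_command --pt "0 0 -15 0 1" --pt "0 0 -50 0 1" --pt "0 0 -90 0 1" --pt "0 0 -130 0 1" --pt "0 0 -170 0 1"

```text
t: 9.75
eef_pos: [451.9, -142.2, 198.9]
tcp_rot: [3.142, -0.0, -0.75]
ft_force: [0.4, -0.6, 0.1]
opening: 1.003
grip_force: 0.0
```

```bash
python3 -c "
from h import *
go(546,246,190,26.5)
f,W,k=cam('wrist');g=cv2.resize(f[120:310,190:330],None,fx=3,fy=3);save('w5.png',g)
print(proj(W,k,np.append(well(-105),81)))"
```

```text
t 9.75 at [ 451.9 -142.2  198.9] yaw -42.9 open 1.003 grip 0.0 shift [-195.6 -348.3    8.8] roll -69.4
[255.83226893 186.12788867]
```

View pics/w5.png

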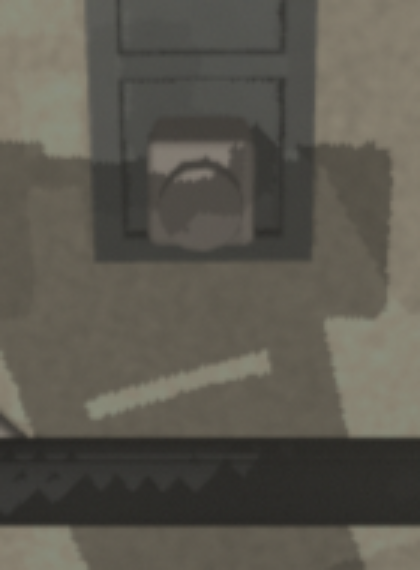

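The square stands upright in its well, cap at about (257,189) against (256,186) predicted. The jar is next.

Request:
arm_command --pt "-15 -30 0 -5 1" --pt "-40 -70 0 -13 1" --pt "-60 -110 0 -20 1" --pt "-85 -150 0 -28 1" --pt "-98 -174 0 -35 1"

```text
t: 10.3
eef_pos: [499.0, 54.5, 196.9]
tcp_rot: [-3.141, -0.0, -0.132]
ft_force: [0.1, 0.0, -0.7]
opening: 1.002
grip_force: 0.0
```

```bash
python3 -c "
from h import *
go(546,246,170,26.5)"
```

```text
t 10.3 at [499.   54.5 196.9] yaw -7.5 open 1.002 grip 0.0 shift [  21.4 -196.    27. ] roll -34.0
```

Request:
arm_command --pt "4 -40 6 -8 1" --pt "9 -85 12 -16 1" --pt "14 -130 18 -24 1" --pt "19 -172 24 -31 1" --pt "21 -195 27 -34 1"

```text
t: 10.8
eef_pos: [546.8, 244.8, 169.1]
tcp_rot: [-3.141, 0.0, 0.461]
ft_force: [0.0, -0.1, -0.5]
opening: 0.999
grip_force: 0.0
```

Request:
arm_command --pt "0 0 0 0 1" --pt "0 0 0 0 1" --pt "0 0 0 0 1"

```text
t: 11.1
eef_pos: [546.6, 241.0, 170.1]
tcp_rot: [3.141, 0.0, 0.453]
ft_force: [-0.7, 0.0, -0.1]
opening: 1.002
grip_force: 0.0
```

```bash
python3 -c "
from h import *
go(546,246,28,26.5)
f,W,k=cam('wrist');g=cv2.resize(f[60:280,180:340],None,fx=2.5,fy=2.5);save('w6.png',g)
for p in [(546,246,76),(483,224,102),(430,190,94)]:print((proj(W,k,np.array(p))-[180,60])*2.5)"
```

```text
t 11.1 at [546.6 241.  170.1] yaw 26.0 open 1.002 grip 0.0 shift [  1.7  -4.7 142.1] roll -0.5
[177.90018075 329.32266088]
[153.95722992 542.31204022]
[177.42986432 685.63061303]
```

View pics/w6.png

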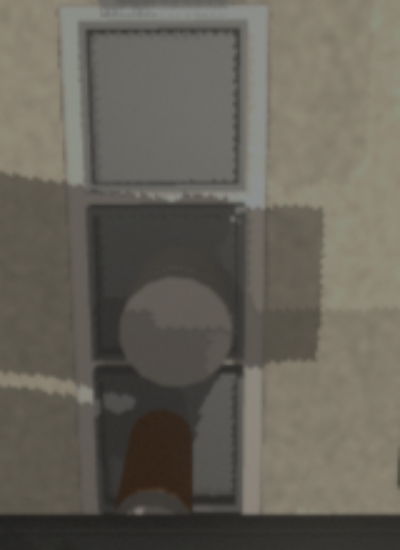

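The jar lid is centred at (176,331), against a predicted (178,329). I descend and grip.

Request:
arm_command --pt "2 -5 30 0 1" --pt "2 -5 70 0 1" --pt "2 -5 105 0 1" --pt "2 -5 130 0 1" --pt "2 -5 142 0 1"

```text
t: 11.65
eef_pos: [545.7, 246.1, 26.3]
tcp_rot: [-3.141, 0.002, 0.453]
ft_force: [-0.5, 0.3, -0.2]
opening: 1.0
grip_force: 0.0
```

Request:
arm_command --pt "0 0 0 0 0.6" --pt "0 0 0 0 0.5" --pt "0 0 0 0 0.3" --pt "0 0 0 0 0.2" --pt "0 0 0 0 0.2"

```text
t: 12.15
eef_pos: [546.7, 247.4, 28.9]
tcp_rot: [3.141, -0.001, 0.455]
ft_force: [-0.1, 0.8, 0.4]
opening: 0.637
grip_force: 0.0
```

Request:
arm_command --pt "0 0 0 0 0.2" --pt "0 0 0 0 0.2" --pt "0 0 0 0 0.2" --pt "0 0 0 0 0.2" --pt "0 0 0 0 0.2"

```text
t: 12.65
eef_pos: [546.4, 247.3, 28.2]
tcp_rot: [3.141, -0.0, 0.455]
ft_force: [-0.9, -0.4, 2.5]
opening: 0.416
grip_force: 30.0
```

Request:
arm_command --pt "0 0 -15 0 0.2" --pt "0 0 -45 0 0.2" --pt "0 0 -75 0 0.2" --pt "0 0 -105 0 0.2" --pt "0 0 -120 0 0.2"

```text
t: 13.15
eef_pos: [546.9, 247.6, 151.6]
tcp_rot: [3.141, -0.003, 0.455]
ft_force: [0.3, 0.6, -1.5]
opening: 0.417
grip_force: 30.0
```

```bash
python3 -c "
from h import *
go(*well(-35),150,-42.8)"
```

```text
t 13.15 at [546.9 247.6 151.6] yaw 26.1 open 0.417 grip 30.0 shift [-230.3  373.8    1.1] roll 68.9
```

Request:
arm_command --pt "-10 16 0 0 0.2" --pt "-28 45 0 0 0.2" --pt "-46 75 0 0 0.2" --pt "-64 104 0 0 0.2" --pt "-80 130 0 0 0.2"

```text
t: 13.65
eef_pos: [530.6, 93.2, 147.9]
tcp_rot: [-3.141, 0.001, 0.455]
ft_force: [-0.0, -0.2, -2.3]
opening: 0.418
grip_force: 30.0
```

Request:
arm_command --pt "-16 26 0 5 0.2" --pt "-32 52 0 12 0.2" --pt "-48 78 0 19 0.2" --pt "-64 104 0 27 0.2" --pt "-80 130 0 34 0.2"

```text
t: 14.15
eef_pos: [515.7, -58.3, 147.9]
tcp_rot: [3.142, 0.001, -0.145]
ft_force: [0.1, 0.9, -1.3]
opening: 0.416
grip_force: 30.0
```

```bash
python3 -c "
from h import *
go(*well(-35),150,-42.8)"
```

```text
t 14.15 at [515.7 -58.3 147.9] yaw -8.3 open 0.416 grip 30.0 shift [  7.7 131.4  -2.1] roll 34.5
```

Request:
arm_command --pt "2 30 0 8 0.2" --pt "4 60 0 16 0.2" --pt "6 90 0 24 0.2" --pt "8 115 0 31 0.2" --pt "8 131 0 34 0.2"

```text
t: 14.65
eef_pos: [505.6, -189.3, 147.8]
tcp_rot: [3.141, 0.001, -0.737]
ft_force: [0.2, 0.6, -1.5]
opening: 0.418
grip_force: 30.0
```

Request:
arm_command --pt "0 0 0 0 0.2" --pt "0 0 0 0 0.2" --pt "0 0 0 0 0.2"

```text
t: 14.95
eef_pos: [506.5, -186.6, 148.1]
tcp_rot: [3.141, 0.0, -0.73]
ft_force: [-0.3, -0.3, -0.9]
opening: 0.413
grip_force: 30.0
```

```bash
python3 -c "
from h import *
go(*well(-35),25,-42.8)"
```

```text
t 14.95 at [ 506.5 -186.6  148.1] yaw -41.8 open 0.413 grip 30.0 shift [  0.4   3.6 123.1] roll 1.0
```

Request:
arm_command --pt "0 3 30 1 0.2" --pt "0 3.5 60 1 0.2" --pt "0 3.5 90 1 0.2" --pt "0 3.5 108 1 0.2" --pt "0 3.5 116 1 0.2"

```text
t: 15.45
eef_pos: [503.8, -188.8, 30.6]
tcp_rot: [3.141, 0.002, -0.747]
ft_force: [-0.0, -0.0, -1.0]
opening: 0.415
grip_force: 30.0
```

Request:
arm_command --pt "0 0 2 0 0.2" --pt "0 0 4 0 0.2" --pt "0 0 6 0 0.2" --pt "0 0 6 0 0.2" --pt "0 0 6 0 0.2"

```text
t: 15.95
eef_pos: [504.5, -190.1, 26.6]
tcp_rot: [-3.141, -0.001, -0.749]
ft_force: [-0.3, -0.4, -0.9]
opening: 0.415
grip_force: 30.0
```

```bash
python3 -c "
from h import *
go(*well(-35),25,-42.8);print(env.state()['ft_force'])"
```

```text
t 15.95 at [ 504.5 -190.1   26.6] yaw -42.9 open 0.415 grip 30.0 shift [-0.6 -0.4  1.6] roll -0.1
[-0.25766648 -0.41850797 -0.87719879]
```

Request:
arm_command --pt "0 0 1 0 0.2" --pt "0 0 1.5 0 0.2" --pt "0 0 1.5 0 0.46" --pt "0 0 1.5 0 0.54" --pt "0 0 1.5 0 0.6"

```text
t: 16.45
eef_pos: [504.3, -190.0, 24.6]
tcp_rot: [3.142, -0.0, -0.75]
ft_force: [0.4, 0.1, -0.0]
opening: 0.566
grip_force: 0.0
```

Request:
arm_command --pt "0 0 0 0 0.75" --pt "0 0 0 0 0.85" --pt "0 0 0 0 1" --pt "0 0 0 0 1" --pt "0 0 0 0 1"

```text
t: 16.95
eef_pos: [504.3, -190.0, 24.6]
tcp_rot: [3.142, -0.0, -0.749]
ft_force: [0.8, 0.2, -0.2]
opening: 0.96
grip_force: 0.0
```

Request:
arm_command --pt "0 0 -15 0 1" --pt "0 0 -50 0 1" --pt "0 0 -90 0 1" --pt "0 0 -130 0 1" --pt "0 0 -170 0 1"

```text
t: 17.45
eef_pos: [504.0, -189.8, 196.3]
tcp_rot: [3.142, -0.0, -0.75]
ft_force: [-0.1, -0.3, -0.5]
opening: 1.0
grip_force: 0.0
```

```bash
python3 -c "
from h import *
go(483,224,190,26.5)
f,W,k=cam('wrist');g=cv2.resize(f[60:280,180:340],None,fx=2.5,fy=2.5);save('w7.png',g)
for v,z in((-105,81),(-35,73)):print((proj(W,k,np.append(well(v),z))-[180,60])*2.5)"
```

```text
t 17.45 at [ 504.  -189.8  196.3] yaw -42.9 open 1.0 grip 0.0 shift [-297.4 -288.6    6.3] roll -69.4
[191.47867501 491.98854584]
[190.98538757 313.35540056]
```

View pics/w7.png

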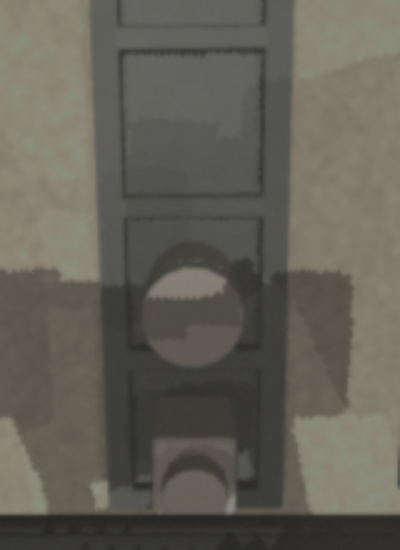

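The jar stands at (193,316), against a predicted (191,313), and the square is still upright below it. The slim vial is next.

Request:
arm_command --pt "-25 -25 0 -5 1" --pt "-60 -58 0 -13 1" --pt "-95 -92 0 -20 1" --pt "-130 -126 0 -28 1" --pt "-150 -145 0 -35 1"

```text
t: 18.0
eef_pos: [492.6, 21.1, 194.6]
tcp_rot: [-3.141, 0.0, -0.132]
ft_force: [-0.6, -0.7, 0.0]
opening: 0.999
grip_force: 0.0
```

```bash
python3 -c "
from h import *
go(483,224,170,26.5)"
```

```text
t 18.0 at [492.6  21.1 194.6] yaw -7.5 open 0.999 grip 0.0 shift [ -36.1 -199.9   24.6] roll -34.0
```

Request:
arm_command --pt "-8 -42 6 -8 1" --pt "-16 -88 12 -16 1" --pt "-24 -134 18 -24 1" --pt "-32 -175 24 -31 1" --pt "-36 -203 25 -34 1"

```text
t: 18.5
eef_pos: [484.8, 226.8, 168.8]
tcp_rot: [-3.141, 0.001, 0.461]
ft_force: [-0.5, 0.5, -0.0]
opening: 1.001
grip_force: 0.0
```

Request:
arm_command --pt "0 0 0 0 1" --pt "0 0 0 0 1" --pt "0 0 0 0 1"

```text
t: 18.8
eef_pos: [485.7, 223.7, 169.5]
tcp_rot: [3.141, 0.0, 0.454]
ft_force: [1.3, 0.5, -0.7]
opening: 0.999
grip_force: 0.0
```

```bash
python3 -c "
from h import *
go(483,224,41,26.5)
f,W,k=cam('wrist');g=cv2.resize(f[100:320,180:340],None,fx=2.5,fy=2.5);save('w8.png',g)
for p in [(483,224,102),(430,190,94)]:print((proj(W,k,np.array(p))-[180,100])*2.5)"
```

```text
t 18.8 at [485.7 223.7 169.5] yaw 26.0 open 0.999 grip 0.0 shift [ -2.2  -1.5 128.5] roll -0.5
[186.87927965 263.66228828]
[208.83224599 431.46966902]
```

View pics/w8.png

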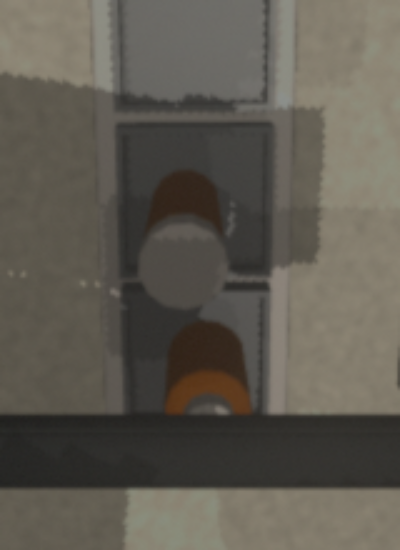

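The slim cap is at (184,265), against a predicted (187,264). I descend and grip.

Request:
arm_command --pt "-2 -2 28 0 1" --pt "-2 -2 60 0 1" --pt "-2 -2 92 0 1" --pt "-2 -2 118 0 1" --pt "-2 -2 128 0 1"

```text
t: 19.35
eef_pos: [482.4, 224.0, 39.7]
tcp_rot: [-3.141, 0.003, 0.453]
ft_force: [-0.1, -0.1, -0.6]
opening: 0.997
grip_force: 0.0
```

Request:
arm_command --pt "0 0 0 0 0.6" --pt "0 0 0 0 0.5" --pt "0 0 0 0 0.4" --pt "0 0 0 0 0.3" --pt "0 0 0 0 0.25"

```text
t: 19.85
eef_pos: [483.3, 225.4, 42.3]
tcp_rot: [3.141, -0.001, 0.455]
ft_force: [0.8, -1.0, 0.2]
opening: 0.637
grip_force: 0.0
```

Request:
arm_command --pt "0 0 0 0 0.2" --pt "0 0 0 0 0.15" --pt "0 0 0 0 0.15" --pt "0 0 0 0 0.15" --pt "0 0 0 0 0.15"

```text
t: 20.35
eef_pos: [483.0, 225.3, 41.5]
tcp_rot: [3.142, 0.0, 0.455]
ft_force: [0.3, -0.1, 0.6]
opening: 0.297
grip_force: 30.0
```

```bash
python3 -c "
from h import *
go(*well(35),150,-42.8)"
```

```text
t 20.35 at [483.  225.3  41.5] yaw 26.1 open 0.297 grip 30.0 shift [-137.8  447.2 -108.4] roll 68.9
```

Request:
arm_command --pt "0 0 -15 0 0.15" --pt "0 0 -45 0 0.15" --pt "0 0 -75 0 0.15" --pt "0 0 -100 0 0.15" --pt "0 0 -115 0 0.15"

```text
t: 20.85
eef_pos: [483.4, 225.4, 158.5]
tcp_rot: [3.141, -0.002, 0.455]
ft_force: [0.2, 0.3, -0.0]
opening: 0.296
grip_force: 30.0
```

Request:
arm_command --pt "-4 12 0 0 0.15" --pt "-12 40 0 0 0.15" --pt "-21 70 0 0 0.15" --pt "-31 102 0 0 0.15" --pt "-41 134 0 0 0.15"

```text
t: 21.35
eef_pos: [504.6, 84.9, 155.4]
tcp_rot: [-3.141, 0.001, 0.455]
ft_force: [0.4, 0.2, 0.0]
opening: 0.288
grip_force: 30.0
```

Request:
arm_command --pt "-10 32 0 5 0.15" --pt "-20 64 0 12 0.15" --pt "-30 96 0 19 0.15" --pt "-40 128 0 27 0.15" --pt "-50 160 0 34 0.15"

```text
t: 21.85
eef_pos: [529.7, -80.9, 155.4]
tcp_rot: [-3.142, 0.002, -0.145]
ft_force: [0.9, 0.3, -0.7]
opening: 0.295
grip_force: 30.0
```

```bash
python3 -c "
from h import *
go(*well(35),155,-42.8)"
```

```text
t 21.85 at [529.7 -80.9 155.4] yaw -8.3 open 0.295 grip 30.0 shift [ 48.2 150.7   0.3] roll 34.5
```

Request:
arm_command --pt "11 34 0 8 0.15" --pt "22 68 0 16 0.15" --pt "33 103 0 24 0.15" --pt "43 134 0 31 0.15" --pt "48 152 0 35 0.15"

```text
t: 22.35
eef_pos: [556.2, -238.9, 155.0]
tcp_rot: [3.141, 0.001, -0.756]
ft_force: [-0.3, 0.8, -0.2]
opening: 0.298
grip_force: 30.0
```

Request:
arm_command --pt "0 0 0 0 0.15" --pt "0 0 0 0 0.15" --pt "0 0 0 0 0.15"

```text
t: 22.65
eef_pos: [556.4, -235.2, 156.1]
tcp_rot: [3.141, 0.001, -0.748]
ft_force: [-0.3, -0.0, -0.5]
opening: 0.295
grip_force: 30.0
```

```bash
python3 -c "
from h import *
go(*well(35),39,-42.8)"
```

```text
t 22.65 at [ 556.4 -235.2  156.1] yaw -42.8 open 0.295 grip 30.0 shift [  0.8   1.8 117.1] roll -0.0
```

Request:
arm_command --pt "1 2 30 0 0.15" --pt "1 2 60 0 0.15" --pt "1 2 87 0 0.15" --pt "1 2 103 0 0.15" --pt "1 2 111 0 0.15"

```text
t: 23.15
eef_pos: [555.7, -236.8, 44.2]
tcp_rot: [3.141, 0.002, -0.747]
ft_force: [-0.1, -0.6, -0.6]
opening: 0.293
grip_force: 30.0
```

Request:
arm_command --pt "0 0 2 0 0.15" --pt "0 0 4 0 0.15" --pt "0 0 5 0 0.15" --pt "0 0 5 0 0.15" --pt "0 0 5 0 0.15"

```text
t: 23.65
eef_pos: [556.5, -238.2, 41.2]
tcp_rot: [-3.141, -0.001, -0.75]
ft_force: [0.5, 0.1, 0.2]
opening: 0.294
grip_force: 30.0
```

```bash
python3 -c "
from h import *
go(*well(35),38.5,-42.8);print(env.state()['ft_force'])"
```

```text
t 23.65 at [ 556.5 -238.2   41.2] yaw -42.9 open 0.294 grip 30.0 shift [-1.5 -0.4  2.7] roll -0.1
[0.54748939 0.05634275 0.15611347]
```

Request:
arm_command --pt "-1 0 1.5 0 0.15" --pt "-1 0 2.5 0 0.15" --pt "-1 0 2.5 0 0.15" --pt "-1 0 2.5 0 0.33" --pt "-1 0 2.5 0 0.4"

```text
t: 24.15
eef_pos: [555.5, -237.5, 38.1]
tcp_rot: [3.142, 0.0, -0.75]
ft_force: [0.6, -0.3, -0.2]
opening: 0.363
grip_force: 0.0
```

Request:
arm_command --pt "0 0 0 0 0.5" --pt "0 0 0 0 0.65" --pt "0 0 0 0 0.8" --pt "0 0 0 0 1" --pt "0 0 0 0 1"

```text
t: 24.65
eef_pos: [555.6, -237.4, 38.1]
tcp_rot: [3.142, -0.0, -0.749]
ft_force: [-0.5, 0.5, 0.4]
opening: 0.761
grip_force: 0.0
```

Request:
arm_command --pt "0 0 0 0 1" --pt "0 0 -25 0 1" --pt "0 0 -65 0 1" --pt "0 0 -105 0 1" --pt "0 0 -145 0 1"

```text
t: 25.15
eef_pos: [555.4, -237.3, 184.7]
tcp_rot: [3.141, 0.0, -0.749]
ft_force: [0.0, 0.3, -0.3]
opening: 1.0
grip_force: 0.0
```

```bash
python3 -c "
from h import *
go(430,190,190,26.5)"
```

```text
t 25.15 at [ 555.4 -237.3  184.7] yaw -42.9 open 1.0 grip 0.0 shift [-382.9 -227.4   -5.3] roll -69.4
```

Request:
arm_command --pt "-30 -18 0 -5 1" --pt "-70 -42 0 -13 1" --pt "-112 -67 0 -20 1" --pt "-155 -92 0 -28 1" --pt "-191 -114 0 -35 1"

```text
t: 25.65
eef_pos: [492.3, -22.0, 183.3]
tcp_rot: [-3.142, -0.0, -0.133]
ft_force: [1.3, -0.1, 0.1]
opening: 1.003
grip_force: 0.0
```

```bash
python3 -c "
from h import *
go(430,190,170,26.5)"
```

```text
t 25.65 at [492.3 -22.  183.3] yaw -7.6 open 1.003 grip 0.0 shift [ -89.8 -201.8   13.3] roll -34.1
```

Request:
arm_command --pt "-18 -42 3 -8 1" --pt "-38 -86 6 -16 1" --pt "-58 -130 9 -24 1" --pt "-78 -174 12 -31 1" --pt "-90 -203 13 -34 1"

```text
t: 26.15
eef_pos: [431.0, 192.0, 170.1]
tcp_rot: [-3.142, 0.0, 0.461]
ft_force: [-0.5, -0.8, -0.3]
opening: 1.001
grip_force: 0.0
```

Request:
arm_command --pt "0 0 0 0 1" --pt "0 0 0 0 1" --pt "0 0 0 0 1"

```text
t: 26.45
eef_pos: [432.6, 188.9, 170.2]
tcp_rot: [3.141, -0.0, 0.453]
ft_force: [0.2, -0.2, 0.0]
opening: 0.999
grip_force: 0.0
```

```bash
python3 -c "
from h import *
go(430,190,28,26.5)
f,W,k=cam('wrist');np.savez('/tmp/w9',f=f,W=W,k=k);g=cv2.resize(f[100:320,180:340],None,fx=2.5,fy=2.5);save('w9.png',g)
for p in [(430,190,94),(430,190,62)]:print((proj(W,k,np.array(p))-[180,100])*2.5)"
```

```text
t 26.45 at [432.6 188.9 170.2] yaw 26.0 open 0.999 grip 0.0 shift [ -1.9  -2.1 142.2] roll -0.5
[185.15083634 254.53148409]
[185.90217439 228.69491242]
```

View pics/w9.png

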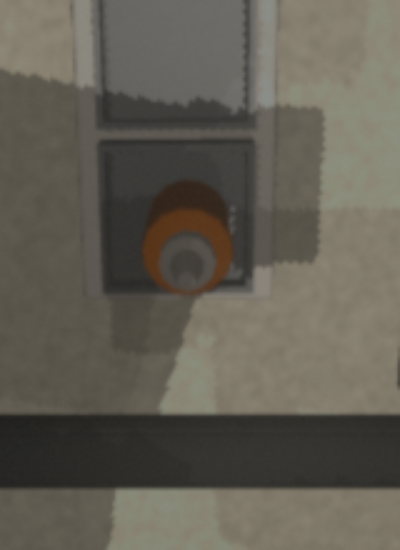

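The dropper's shoulder ring is centred at (187,250) and its tip is at about (188,276), roughly 8 mm nearer the base than first measured. I correct the position from this look.

```bash
python3 -c "
from h import *
d=np.load('/tmp/w9.npz');f,W,k=d['f'],d['W'],d['k']
for u,z in (((187,250),62),((188,276),94)):
    p=ray(W,k,np.array(u)/2.5+[180,100],z);print(p)
go(p[0],p[1],28)"
```

```text
[422.97010543 186.14786642  62.        ]
[423.86668138 186.00159665  94.        ]
t 26.5 at [432.7 188.8 170.2] yaw 26.0 open 0.998 grip 0.0 shift [ -9.2  -1.4 142.2] roll None
```

Request:
arm_command --pt "-9 -1.5 20 0 1" --pt "-9 -1.5 60 0 1" --pt "-9 -1.5 100 0 1" --pt "-9 -1.5 130 0 1" --pt "-9 -1.5 142 0 1"

```text
t: 27.0
eef_pos: [423.1, 185.6, 25.7]
tcp_rot: [-3.141, 0.003, 0.452]
ft_force: [0.5, 0.5, 0.2]
opening: 1.001
grip_force: 0.0
```

Request:
arm_command --pt "0 0 0 0 0.6" --pt "0 0 0 0 0.5" --pt "0 0 0 0 0.4" --pt "0 0 0 0 0.3" --pt "0 0 0 0 0.25"

```text
t: 27.5
eef_pos: [424.0, 187.1, 28.8]
tcp_rot: [3.141, -0.001, 0.455]
ft_force: [-1.1, 0.8, -0.9]
opening: 0.635
grip_force: 0.0
```

Request:
arm_command --pt "0 0 0 0 0.2" --pt "0 0 0 0 0.2" --pt "0 0 0 0 0.2" --pt "0 0 0 0 0.2" --pt "0 0 0 0 0.2"

```text
t: 28.0
eef_pos: [423.6, 187.0, 28.1]
tcp_rot: [3.142, -0.0, 0.455]
ft_force: [-0.2, -0.4, 1.6]
opening: 0.349
grip_force: 30.0
```

```bash
python3 -c "
from h import *
go(*well(105),150,-42.8)"
```

```text
t 28.0 at [423.6 187.   28.1] yaw 26.1 open 0.349 grip 30.0 shift [ -42.4  504.2 -121.8] roll 68.9
```

Request:
arm_command --pt "0 0 -15 0 0.2" --pt "0 0 -45 0 0.2" --pt "0 0 -75 0 0.2" --pt "0 0 -105 0 0.2" --pt "0 0 -122 0 0.2"

```text
t: 28.5
eef_pos: [423.9, 187.2, 152.1]
tcp_rot: [3.141, -0.002, 0.455]
ft_force: [0.8, -0.9, -1.0]
opening: 0.352
grip_force: 30.0
```

Request:
arm_command --pt "-1 12 0 0 0.2" --pt "-4 42 0 0 0.2" --pt "-6 75 0 0 0.2" --pt "-10 112 0 0 0.2" --pt "-13 150 0 0 0.2"

```text
t: 29.0
eef_pos: [477.7, 44.6, 148.8]
tcp_rot: [-3.141, 0.002, 0.455]
ft_force: [0.6, 0.0, -1.1]
opening: 0.353
grip_force: 30.0
```

Request:
arm_command --pt "-3 36 0 5 0.2" --pt "-6 72 0 12 0.2" --pt "-9 108 0 19 0.2" --pt "-12 144 0 27 0.2" --pt "-15 180 0 34 0.2"

```text
t: 29.5
eef_pos: [543.1, -124.0, 148.5]
tcp_rot: [-3.141, 0.002, -0.145]
ft_force: [0.0, 0.2, -0.4]
opening: 0.354
grip_force: 30.0
```

```bash
python3 -c "
from h import *
go(*well(105),150,-42.8)"
```

```text
t 29.5 at [ 543.1 -124.   148.5] yaw -8.3 open 0.354 grip 30.0 shift [ 86.4 149.7  -1.7] roll 34.5
```

Request:
arm_command --pt "20 34 0 8 0.2" --pt "40 68 0 16 0.2" --pt "60 103 0 24 0.2" --pt "77 134 0 31 0.2" --pt "87 151 0 35 0.2"

```text
t: 30.0
eef_pos: [608.3, -286.7, 147.7]
tcp_rot: [3.141, 0.002, -0.756]
ft_force: [0.0, -0.1, -0.7]
opening: 0.348
grip_force: 30.0
```

Request:
arm_command --pt "0 0 0 0 0.2" --pt "0 0 0 0 0.2" --pt "0 0 0 0 0.2"

```text
t: 30.3
eef_pos: [608.1, -282.6, 149.3]
tcp_rot: [3.141, 0.001, -0.748]
ft_force: [1.0, -0.0, -0.8]
opening: 0.35
grip_force: 30.0
```

```bash
python3 -c "
from h import *
go(*well(105),25,-42.8)"
```

```text
t 30.3 at [ 608.1 -282.6  149.3] yaw -42.8 open 0.35 grip 30.0 shift [  0.7   2.1 124.3] roll -0.0
```

Request:
arm_command --pt "0 1 30 0 0.2" --pt "0 2 60 0 0.2" --pt "0 2 92 0 0.2" --pt "0 2 110 0 0.2" --pt "0 2 118 0 0.2"

```text
t: 30.8
eef_pos: [606.5, -283.4, 30.3]
tcp_rot: [3.141, 0.003, -0.748]
ft_force: [0.5, 0.5, -0.4]
opening: 0.352
grip_force: 30.0
```

Request:
arm_command --pt "0 0 2 0 0.2" --pt "0 0 4 0 0.2" --pt "0 0 5 0 0.2" --pt "0 0 5 0 0.2" --pt "0 0 5 0 0.2"

```text
t: 31.3
eef_pos: [607.5, -284.9, 27.8]
tcp_rot: [-3.141, -0.001, -0.749]
ft_force: [-0.3, 0.1, -1.1]
opening: 0.349
grip_force: 30.0
```

```bash
python3 -c "
from h import *
go(*well(105),25,-42.8);print(env.state()['ft_force'])"
```

```text
t 31.3 at [ 607.5 -284.9   27.8] yaw -42.9 open 0.349 grip 30.0 shift [-0.6  0.1  2.8] roll -0.1
[-0.31452702  0.08603259 -1.07453087]
```

Request:
arm_command --pt "0 0 1.5 0 0.2" --pt "0 0 2.5 0 0.2" --pt "0 0 2.5 0 0.2" --pt "0 0 2.5 0 0.39" --pt "0 0 2.5 0 0.45"

```text
t: 31.8
eef_pos: [607.4, -284.8, 24.6]
tcp_rot: [3.142, -0.0, -0.75]
ft_force: [-1.0, -0.2, 0.8]
opening: 0.424
grip_force: 0.0
```

Request:
arm_command --pt "0 0 0 0 0.55" --pt "0 0 0 0 0.7" --pt "0 0 0 0 0.85" --pt "0 0 0 0 1" --pt "0 0 0 0 1"

```text
t: 32.3
eef_pos: [607.4, -284.8, 24.7]
tcp_rot: [3.142, -0.0, -0.749]
ft_force: [0.5, -0.6, 1.2]
opening: 0.812
grip_force: 0.0
```

Request:
arm_command --pt "0 0 0 0 1" --pt "0 0 -25 0 1" --pt "0 0 -65 0 1" --pt "0 0 -105 0 1" --pt "0 0 -150 0 1"

```text
t: 32.8
eef_pos: [606.9, -284.6, 175.6]
tcp_rot: [3.141, 0.001, -0.75]
ft_force: [0.5, -0.4, -0.1]
opening: 1.002
grip_force: 0.0
```

Request:
arm_command --pt "-15 0 -40 0 1" --pt "-40 0 -80 0 1" --pt "-70 0 -120 0 1" --pt "-90 0 -150 0 1" --pt "-90 0 -150 0 1"

```text
t: 33.3
eef_pos: [541.1, -222.5, 329.7]
tcp_rot: [-3.14, -0.007, -0.749]
ft_force: [0.2, -0.1, 0.0]
opening: 0.999
grip_force: 0.0
```

Request:
arm_command --pt "0 0 0 0 1" --pt "0 0 0 0 1" --pt "0 0 0 0 1" --pt "0 0 0 0 1"

```text
t: 33.7
eef_pos: [541.6, -223.7, 323.4]
tcp_rot: [3.141, 0.002, -0.75]
ft_force: [0.5, 0.2, -0.1]
opening: 1.002
grip_force: 0.0
```

```bash
python3 -c "
from h import *
go(530,-213,300)
f,W,k=cam('wrist');g=cv2.resize(f[0:260,150:370],None,fx=2.2,fy=2.2);save('w10.png',g)
for v,z in((-105,81),(-35,73),(35,99),(105,91)):print((proj(W,k,np.append(well(v),z))-[150,0])*2.2)"
```

```text
t 33.7 at [ 541.6 -223.7  323.4] yaw -43.0 open 1.002 grip 0.0 shift [-15.7   0.   23.4] roll None
[235.63485915 545.26514935]
[235.33593723 436.43301446]
[235.07367945 329.86030535]
[234.71735567 199.82462904]
```

View pics/w10.png

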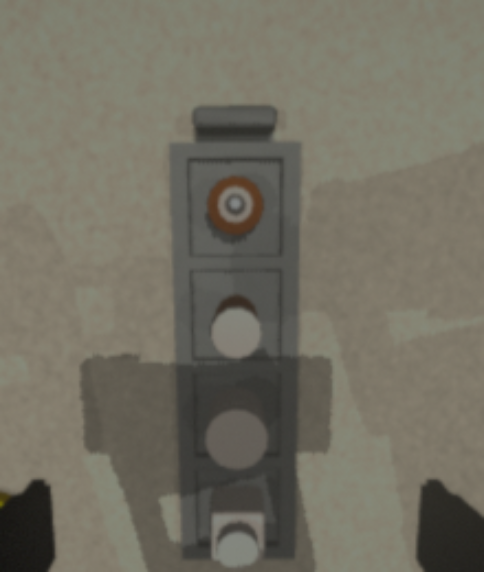

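All four stand upright in their wells, in the order tab, dropper (235,203), slim (236,332), jar (236,439), square (237,547). Each matches its predicted pixel within about 1 to 2 mm.

```bash
python3 -c "
from cell import env
print(env.job_done())"
```

```text
the job is handed in; nothing more can be done
None
```

All four bottles were moved into the analyser rack in reverse order, standing upright and released in the last wrist picture; I handed the job in at about 34 s of the 122 s allowed, and no verdict came back.

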